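Hold a filter funnel down on its base while a colleague clamps it

TASK

Take the loose lidded steel funnel off the mat, set it straight down on the filter base that has no funnel yet, flange matching flange all round and without dragging it over the membrane, and press it down with a steady 10 N or so (between 6 and 15 N, never above 25 N) so that a colleague can close the spring clamp round the two flanges. Keep pressing like that for at least three seconds and finish while still gripping and pressing the funnel: do not let go. Leave the two bottles, the loose clamp and the two funnels that are already clamped alone.

Things in the scene. Friction and masses are not known exactly. Their poses are not given: they have to be found in the camera images.
- funnel_center (a point): the loose funnel: steel cylinder 50 mm in diameter, standing on a 4 mm thick pale blue-green mat, 80 mm tall in all, with a foot flange (62 mm in diameter, bottom 6 mm) and a flat blue lid that stays on (54 mm in diameter, top 8 mm); 0.2 to 0.35 kg. This point is on its axis half-way up, 40 mm above its underside; z runs up the axis. Grip the body between flange and lid, from any side
- funnel_foot (a point): centre of the underside of the loose funnel's foot flange; z runs up the funnel's axis
- base_top (a point): centre of the top face of the open filter base: a flat steel disc 62 mm in diameter with a white membrane 47 mm in diameter on it, 115 mm above the bench (the point sinks with the base). The funnel's foot flange goes on it, centre on centre. The base stands in one of the manifold's three ports, 150 mm apart; the other two carry clamped funnels
- filter_base (a joint): how far the open base has sunk, in m: 0 unloaded. It rests on a soft silicone stopper that gives straight down by 0.4 mm per newton of load (2.5 N per mm, the funnel's own weight included) and springs back; it bottoms out at 10 mm
- manifold: steel filtration manifold, fixed: a tube 40 mm in diameter and 460 mm long lying along its y axis with its axis 45 mm above the bench, three upright ports 150 mm apart (middle one at the origin) with mouths 75 mm above the bench, small stopcocks reaching to 55 mm on its -x side. Origin on the bench under its middle
- clamped_a: a finished station on the manifold, fixed: filter base with a lidded funnel clamped on it by an aluminium ring clamp with red wings. Same funnel as the loose one; its top is 120 mm above the origin, 195 mm above the bench. Origin on its axis at the mouth of its port, 75 mm above the bench
- clamped_b: the second finished station, same as clamped_a
- amber_bottle: bystander: amber glass reagent bottle, 64 mm in diameter, 135 mm tall, black cap. Origin at the centre of its underside
- wash_bottle: bystander: white plastic wash bottle, 60 mm in diameter, about 160 mm tall with its bent spout, red cap. Origin at the centre of its underside
- clamp: bystander: the colleague's open spring clamp, a C-shaped aluminium band about 85 mm across with two red thumb wings, lying flat on the bench, 11 mm high, beyond the manifold. Origin at the centre of the C, on the bench

How it is judged:
On the way, in this order (a step that is already met when the one before it is completed fails the run):
1. the funnel is lifted off the mat in the gripper (height (world z) of funnel_foot above 0.03 m and contact force between the fingers and funnel above 2 N), for 0.2 s.
2. the funnel sits centred and upright on the open base and is pressed on it with 6 to 15 N for three seconds without a break (horizontal distance between funnel_foot and base_top below 0.004 m and distance between funnel_foot and base_top below 0.005 m and angle between funnel_foot's own z axis and vertical below 0.06 rad and contact force between funnel and filter_base between 6 and 15 N and contact force between the fingers and funnel above 2 N), for 3 s.
At the end, for the whole second after the job is handed in: The funnel, still gripped, stands upright (within 3.4 degrees) on the open filter base, its foot within 4 mm of centre and flat on it, pressed on it with 6 to 15 N and staying so; both bottles stand and, like the loose clamp, are within 30 mm of where they were (all of step 2 and distance of each of amber_bottle, wash_bottle, clamp from where it was at the start of the episode below 0.03 m and angle between each of amber_bottle, wash_bottle, clamp's own z axis and vertical below 0.35 rad); the arm keeps its last pose, push and grip.
It fails at once if the funnel was pushed or dropped on the filter base with more than 25 N (contact force between funnel and filter_base above 25 N).
It fails at once if the funnel came down on the base more than 12 mm off centre or was dragged over the membrane (contact force between funnel and filter_base above 0.5 N and horizontal distance between funnel_foot and base_top above 0.012 m).
It fails at once if a clamped funnel was struck (contact force between any of clamped_a, clamped_b and anything else above 8 N).
It fails at once if a bottle or the loose clamp was moved or tipped ((distance of amber_bottle from where it was at the start of the episode above 0.03 m or angle between amber_bottle's own z axis and vertical above 0.35 rad) or (distance of wash_bottle from where it was at the start of the episode above 0.03 m or angle between wash_bottle's own z axis and vertical above 0.35 rad) or (distance of clamp from where it was at the start of the episode above 0.03 m or angle between clamp's own z axis and vertical above 0.35 rad)).
It also fails if it takes over 51 s, if anything falls off the work surface, if the arm or the gripper's body presses on something with over 40 N, if the wrist force passes 120 N, or if a joint passes its speed limit or range.

ROBOT

A 7-joint arm with a two-finger parallel gripper is mounted at the origin on the work surface. World frame = base frame: x ahead of the robot, y to its left, z up, the work surface at z = 0. Lengths are in m, angles in rad, forces in N, time in s.
With the tool pointing down it reaches from about 0.425 to 0.875 m from the base axis. Payload 4.7 kg.
Tool frame: the origin (TCP) lies at the very end of the fingers, on their centre line; the grasp point (between the pads) lies 19 mm behind it; z points along the fingers, y is the line along which they close (so a half turn about z gives the same grasp; the last joint's range is limited). The gripper opens to 87 mm and grips with 3 to 60 N. Pads are 19 mm wide; open, the fingers measure 117 mm over their backs; the gripper's body (75 mm by 190 mm) begins 51 mm behind the grasp point.
Start: joints at [-1.336, 0.321, -0.07, 1.45, 0.023, 1.371, -0.057], TCP at [0.142, 0.634, 0.223] pointing down, gripper open.
Joint ranges: [-2.86, 2.86], [-0.3, 2.09], [-1.38, 1.24], [0.06, 2.45], [-1.56, 4.7], [0.09, 2.05], [-2.69, 2.69]. Speed limits (rad/s): [2.57, 2.57, 3.14, 3.14, 3.14, 3.14, 3.14].

INTERFACE

Orientations are given as a unit quaternion [w, x, y, z].
In Python, from plant import robot, get_image, finder gives the robot as it stands.
- The arm moves only by the tool carry_out, never from a script. Its argument "rows" is a list of rows, each a list of 5 numbers: the shift along the tool's x, y, z in units of 40 mm (1.0 is 40 mm), then the turn about the tool's z in units of 5 degrees (1.0 is 5 degrees), then the opening, from 0 (shut) to 1 (fully open). A call has 1 to 20 rows; each row is the pose to reach, as a shift and turn from the pose commanded when the call began, along the tool's axes at that moment; what a row does not reach only later rows make up. A row lasts 1/8 s, in which the tool goes at most 62.5 mm and 10.7 degrees, less where a joint would pass 70% of its speed; a pose out of reach is approached as far as the arm can. A call with a gripper value outside its range is refused whole. The fingers move at their own pace and stop on an object; "squeeze" is the grip in N (left out, the last holds). Time passes only in rows, so rows that repeat a pose let the fingers close. It gives the time, the measured TCP pose, the force, the opening and the grip force at its end, in the units of the state.
- robot.read_state(): the state, without advancing time (a new reading comes with each control period).
- get_image(name): name is "side" or "top" or "wrist"; returns a dict with "pixels" (400x640x3 uint8, blue, green, red), "fx", "fy", "cx", "cy" (pixels), "extrinsics" (4x4, takes a point from camera to world coordinates). Camera axes: x right, y down, z forward; pixel columns grow to the right and rows downward; lengths in m; the calibration is good to about 2 mm. A picture is of the moment at which its call begins. There is no depth.
- robot.finish_job(): hands the job in; it is judged then, once.
Trained networks look in the newest picture that a camera, given by its name, has taken for a name from the list of things; names that differ only in an ending like _2 or _b are one class to them, and where a whole thing is asked for, a point or a joint stands for the part that bears it (a point fixed in the world has none). Each returns a list of dicts, best first, with "score" (0 to 1); they miss things now and then, are a little off and sometimes report something else, mostly with a low value. They report only what shows in the picture. A call takes as long as a camera call.
- finder.search_frame(camera, target): "extent" ([left, top, right, bottom] as shares, 0 to 1, of the picture: columns of its width, rows of its height, round what is visible of it).
- finder.cut_out(camera, target): "region" (400x640 bool, what is visible of it) and "extent" ([left, top, right, bottom] as shares, 0 to 1, of the picture: columns of its width, rows of its height, round what is visible of it).
The state is a dict: "time_s": time; "joints": joint angles; "dq": joint speeds; "joint_torque": joint torques, N m; "ee_pos": TCP position; "tool_rot": TCP orientation; "ft_force": force on the tool from outside, world axes, zero at the start; "torque": the same for the moment, N m; "grip_width": finger opening in m; "gripper_force": force on a finger pad.
Only numpy, scipy, OpenCV 4.12 (cv2) and the standard library are available. Lean on these libraries where they do the work, as an engineer would, in place of code of your own. Each camera call takes 0.05 s, during which the arm holds its last target. There are 200 camera calls.

## Working session

There is one attempt and no reset: what is moved stays moved. The work goes in short steps, Python scripts to look and compute and a tool call to move; the robot and the scene stay as the last step left them, time stands still between calls to the robot, and variables do not carry over. Pictures are saved under pics/ and viewed, at most 10 in all, crops included, and the job is handed in when it is done.

Besides the shell and the picture viewer there is one more tool, called after "Emit:" in YAML: its name, and indented under it one key for each argument. carry_out: Moves the arm, as the interface text tells. Its arguments: {"type":"object","properties":{"rows":{"type":"array"},"squeeze":{"type":"number"}},"required":["rows"]}

```bash
mkdir -p pics; ls; python3 - <<'E'
from plant import robot,get_image,finder
import cv2,numpy as np
s=robot.read_state();print(s)
for n in("side","top"):
    im=get_image(n);cv2.imwrite(f"pics/{n}0.png",im["pixels"])
    print(n,im["fx"],im["fy"],im["cx"],im["cy"],np.round(im["extrinsics"],3).tolist())
    for t in("funnel_center","base_top","clamped_a","manifold","amber_bottle","wash_bottle","clamp"):
        print(t,[(round(r["score"],2),np.round(np.array(r["extent"])*[640,400,640,400],1).tolist()) for r in finder.search_frame(n,t)[:3]])
E
```

```text
pics
{'time_s': 0.0, 'joints': array([-1.33587507,  0.3218348 , -0.07006649,  1.45166554,  0.02261939,
        1.37077507, -0.05688438]), 'dq': array([-0.00080291,  0.00038543,  0.00034917,  0.00111241,  0.00148741,
       -0.00092647,  0.00186975]), 'joint_torque': array([ 8.70666304e-05, -4.91297829e+01, -4.03886363e-01, -3.12516582e+01,
       -6.38398854e-02,  4.42670239e-02,  2.04113871e-04]), 'ee_pos': array([0.14231775, 0.63367292, 0.22145845]), 'tool_rot': array([-4.39546873e-05,  1.10170215e-01,  9.93912282e-01, -9.47055793e-04]), 'ft_force': array([-0.42679577,  0.37791673,  0.4205833 ]), 'torque': array([-0.01894591,  0.03666278,  0.00529554]), 'gripper_force': 0.0, 'grip_width': 0.0869838439431137}
side 491.7909916757237 491.7909916757237 317.73566678584456 197.10592938758808 [[0.976, -0.141, 0.167, 0.388], [-0.218, -0.573, 0.79, -0.963], [-0.016, -0.808, -0.59, 0.832], [0.0, 0.0, 0.0, 1.0]]
funnel_center []
base_top [(0.72, [309.7, 174.3, 324.0, 194.5]), (0.33, [365.7, 199.7, 404.4, 232.7])]
clamped_a [(0.89, [324.3, 218.4, 373.9, 271.6]), (0.69, [317.0, 179.0, 354.6, 23
[... 232 characters left out ...]
229.6]), (0.61, [304.5, 173.9, 331.7, 194.6])]
top 402.9319822940176 402.9319822940176 316.22350526518755 196.33274103730616 [[0.011, -0.995, 0.099, 0.476], [-1.0, -0.011, 0.004, -0.003], [-0.003, -0.099, -0.995, 1.1], [0.0, 0.0, 0.0, 1.0]]
funnel_center [(0.91, [289.7, 234.1, 314.6, 259.0])]
base_top [(0.84, [267.9, 166.2, 295.9, 191.9])]
clamped_a [(0.96, [386.5, 163.9, 422.7, 201.3]), (0.88, [328.5, 166.4, 354.5, 199.9]), (0.62, [286.5, 104.6, 326.3, 145.4])]
manifold [(0.93, [241.5, 167.3, 430.3, 216.4])]
amber_bottle [(0.62, [169.6, 243.4, 203.0, 269.4])]
wash_bottle [(0.83, [430.9, 227.0, 465.6, 261.0])]
clamp [(0.77, [287.2, 103.3, 324.6, 145.2]), (0.27, [170.1, 244.7, 203.6, 269.1])]
```

View pics/top0.png

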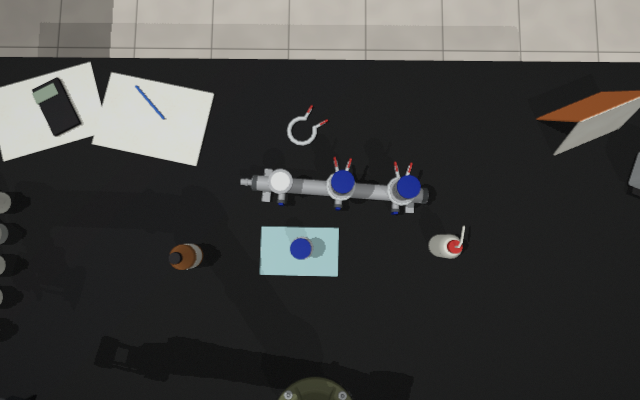

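View pics/side0.png

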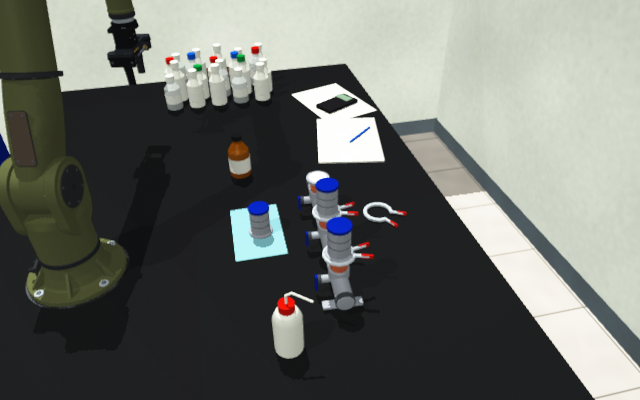

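The top view shows the loose blue lid at about (301,248) on the mat and the open white base at (281,181). The clamped lids are at (343,182) and (408,187), the amber bottle at (185,257) and the wash bottle at (447,246). The side view agrees with this layout, and the arm is clear of everything.

```bash
cat > h.py <<'E'
import cv2,numpy as np
from scipy.optimize import least_squares
def ray(im,uv,z):
    uv=np.atleast_2d(uv).astype(float);E=im["extrinsics"]
    d=np.c_[(uv[:,0]-im["cx"])/im["fx"],(uv[:,1]-im["cy"])/im["fy"],np.ones(len(uv))]@E[:3,:3].T
    o=E[:3,3];return o+d*((z-o[2])/d[:,2])[:,None]
def mask(im,kind):
    h=cv2.cvtColor(im["pixels"],cv2.COLOR_BGR2HSV)
    return cv2.inRange(h,(110,120,50),(130,255,255)) if kind=="blue" else cv2.inRange(h,(0,0,150),(180,50,255))
def blobs(im,kind,z,amin=100,box=None):
    m=mask(im,kind)
    if box: b=np.zeros_like(m);l,t,r,bb=box;b[t:bb,l:r]=255;m&=b
    out=[]
    for c in cv2.findContours(m,cv2.RETR_EXTERNAL,cv2.CHAIN_APPROX_NONE)[0]:
        if cv2.contourArea(c)<amin: continue
        p=ray(im,c[:,0],z)[:,:2].astype(np.float32)
        M=cv2.moments(c);cen=ray(im,[M["m10"]/M["m00"],M["m01"]/M["m00"]],z)[0,:2]
        e=cv2.minEnclosingCircle(p);out.append((cen.round(4),np.round(e[0],4),round(2*e[1],4)))
    return out
E
python3 - <<'E'
from plant import *
from h import *
im=get_image("top")
print("loose z.084",blobs(im,"blue",.084,100,(280,225,330,270)))
print("clamped z.195",blobs(im,"blue",.195,100,(325,150,440,220)))
print("base z.115",blobs(im,"white",.115,100,(262,160,300,200)))
for n,z in(("amber_bottle",.13),("wash_bottle",.1)):
    e=np.array(finder.search_frame("top",n)[0]["extent"])*[640,400,640,400];print(n,ray(im,[(e[0]+e[2])/2,(e[1]+e[3])/2],z).round(3))
im=get_image("side")
h=cv2.cvtColor(im["pixels"],cv2.COLOR_BGR2HSV)
print("side loose",blobs(im,"blue",.08,80,(245,195,275,220)),"clamped",blobs(im,"blue",.191,80,(312,170,356,240)))
print("side base",blobs(im,"white",.115,30,(300,165,320,185)))
E
```

```text
loose z.084 [(array([0.4462, 0.0391]), array([0.4465, 0.0392]), 0.0519)]
clamped z.195 [(array([ 0.5917, -0.2082]), array([ 0.5917, -0.2083]), 0.0546), (array([ 0.6014, -0.0588]), array([ 0.6019, -0.058 ]), 0.0553)]
base z.115 [(array([0.6109, 0.0965]), array([0.6074, 0.1022]), 0.0845)]
amber_bottle [[0.425 0.305 0.13 ]]
wash_bottle [[ 0.468 -0.332  0.1  ]]
side loose [(array([0.4443, 0.0382]), array([0.443 , 0.0386]), 0.0635)] clamped [(array([ 0.5906, -0.2106]), array([ 0.5918, -0.2098]), 0.0625), (array([ 0.6005, -0.062 ]), array([ 0.6008, -0.0605]), 0.0632)]
side base [(array([0.598, 0.09 ]), array([0.6047, 0.0872]), 0.0591)]
```

Emit:
carry_out:
  rows:
    - [-0.6,-0.4,0,0.6,1]
    - [-1.7,-1.2,0,2,1]
    - [-3,-2.2,0,3.5,1]
    - [-4.2,-3.1,0,5,1]
    - [-5.3,-3.8,0,6.5,1]
    - [-6.3,-4.7,0,8,1]
    - [-7,-5.9,0,9.5,1]
    - [-7.7,-7.2,0,11,1]
    - [-8.4,-8.5,0,12.5,1]
    - [-9.1,-9.8,0,14,1]
    - [-9.8,-11.1,0,15.2,1]
    - [-10.4,-12.3,0,16,1]
    - [-10.68,-12.85,0,16.2,1]
    - [-10.68,-12.85,0,16.2,1]
    - [-10.68,-12.85,0,16.2,1]
  squeeze: 20

```text
time_s: 2.88
ee_pos: [0.4464, 0.0411, 0.2225]
tool_rot: [-0.0, 0.728, 0.685, 0.0]
ft_force: [-0.3, 0.5, -0.2]
grip_width: 0.0867
gripper_force: 0.0
```

```bash
python3 - <<'E'
from plant import *
from h import *
s=robot.read_state();print(s["time_s"],s["ee_pos"],s["tool_rot"],s["joints"].round(3),s["ft_force"])
im=get_image("wrist");cv2.imwrite("pics/w1.png",im["pixels"])
print(im["fx"],im["cx"],im["cy"],np.round(im["extrinsics"],3).tolist())
print(blobs(im,"blue",.084))
E
```

```text
2.875 [0.44635196 0.04110224 0.22247045] [-3.15479567e-04  7.28238670e-01  6.85323521e-01  1.05868286e-04] [-0.721 -0.151  0.523  1.938  0.076  1.335 -0.282] [-0.32978847  0.4608532  -0.16854243]
321.22206017826454 319.04497741652875 202.2172553956965 [[0.998, -0.059, -0.018, 0.451], [-0.062, -0.953, -0.297, 0.123], [0.001, 0.297, -0.955, 0.384], [0.0, 0.0, 0.0, 1.0]]
[(array([0.4467, 0.0417]), array([0.4466, 0.0413]), 0.0533), (array([0.5469, 0.0986]), array([0.5463, 0.0978]), 0.0184)]
```

View pics/w1.png

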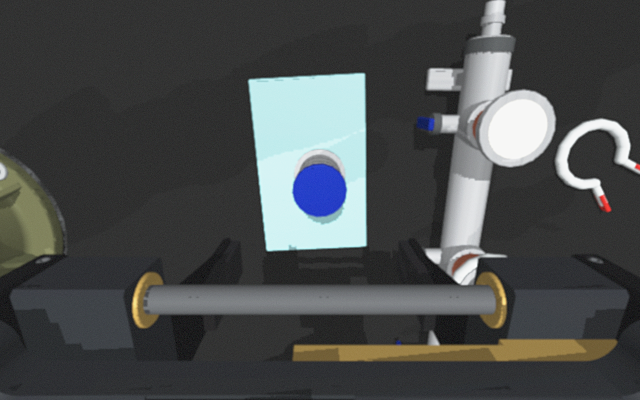

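The wrist view shows the lid at (320,189) and the open base at (517,128), with the fingers astride the funnel. The lid's measured position matches the TCP to within 1 mm, so I'm descending to grip.

Emit:
carry_out:
  rows:
    - [0,0,0.4,0,1]
    - [0,0,1.2,0,1]
    - [0,0,2,0,1]
    - [0,0,2.8,0,1]
    - [0,0,3.6,0,1]
    - [0,0,4.2,0,1]
    - [0,0,4.6,0,1]
    - [0,0,4.84,0,1]
    - [0,0,4.84,0,1]
    - [0,0,4.84,0,0.4]
    - [0,0,4.84,0,0.4]
    - [0,0,4.84,0,0.4]
    - [0,0,4.84,0,0.4]
    - [0,0,4.84,0,0.4]
    - [0,0,4.84,0,0.4]
  squeeze: 30

```text
time_s: 4.8
ee_pos: [0.4466, 0.0393, 0.0291]
tool_rot: [-0.0, 0.729, 0.684, 0.0]
ft_force: [-2.0, 0.2, 3.6]
grip_width: 0.0517
gripper_force: 30.0
```

Emit:
carry_out:
  rows:
    - [0,0,-0.2,0,0.4]
    - [0,0,-0.8,0,0.4]
    - [0,0,-1.6,0,0.4]
    - [0,0,-2.4,0,0.4]
    - [0,0,-3.2,0,0.4]
    - [0,0,-4,0,0.4]
    - [0,0,-4.6,0,0.4]
    - [0,0,-4.9,0,0.4]
    - [0,0,-4.9,0,0.4]
    - [0,0,-4.9,0,0.4]
    - [0,0,-4.9,0,0.4]

```text
time_s: 6.18
ee_pos: [0.446, 0.039, 0.2239]
tool_rot: [-0.0, 0.729, 0.684, -0.001]
ft_force: [-0.5, -1.0, -3.0]
grip_width: 0.0519
gripper_force: 30.0
```

```bash
python3 - <<'E'
from plant import *
from h import *
s=robot.read_state();p=s["ee_pos"];print(s["time_s"],p,s["tool_rot"].round(4),s["joints"].round(3),s["ft_force"],s["gripper_force"],s["grip_width"])
zf=p[2]-.025
w=get_image("wrist");cv2.imwrite("pics/w2.png",w["pixels"])
print("lid wrist",blobs(w,"blue",zf+.08))
print("base wrist",blobs(w,"white",.115))
t=get_image("top");print("lid top",blobs(t,"blue",zf+.08,100,(260,200,340,280)));cv2.imwrite("pics/t2.png",t["pixels"])
for n,im in(("top",t),("wrist",w)):
    for r in finder.cut_out(n,"base_top")[:2]:
        m=r["region"].astype(np.uint8);M=cv2.moments(m,True)
        print(n,r["score"],np.array(r["extent"])*[640,400,640,400],ray(im,[M["m10"]/M["m00"],M["m01"]/M["m00"]],.115))
E
```

```text
6.175 [0.44600956 0.03899978 0.22388078] [-4.000e-04  7.293e-01  6.842e-01 -9.000e-04] [-0.732 -0.153  0.535  1.936  0.08   1.34  -0.284] [-0.49316418 -0.96875809 -2.96008017] 30.002169907093048 0.05192306389852168
lid wrist [(array([0.4458, 0.0349]), array([0.4459, 0.0396]), 0.0525), (array([0.4476, 0.0612]), array([0.4474, 0.0557]), 0.0459), (array([0.4821, 0.0668]), array([0.482 , 0.0667]), 0.0105), (array([0.4854, 0.1128]), array([0.4852, 0.1128]), 0.0066)]
base wrist [(array([ 0.5487, -0.0184]), array([ 0.5487, -0.0184]), 0.0165), (array([ 0.5922, -0.0216]), array([ 0.5934, -0.0249]), 0.0554), (array([0.5773, 0.0293]), array([0.5754, 0.0314]), 0.092), (array([0.6783, 0.068 ]), array([0.6827, 0.0574]), 0.0784), (array([0.5571, 0.0997]), array([0.557 , 0.1002]), 0.0172), (array([0.4422, 0.0867]), array([0.4423, 0.0688]), 0.1701), (array([0.5478, 0.1338]), array([0.5476, 0.1334]), 0.0237), (array([0.6036, 0.1048]), array([0.6008, 0.1078]), 0.1019), (array([0.5859, 0.1734]), array([0.5871, 0.1723]), 0.0275)]
lid top []
top 0.7 [264.384 165.68  292.096 191.2  ] [[0.61197997 0.0904101  0.115     ]]
wrist 0.88 [473.792  85.6   555.52  164.68 ] [[0.61053902 0.09270735 0.115     ]]
```

View pics/w2.png

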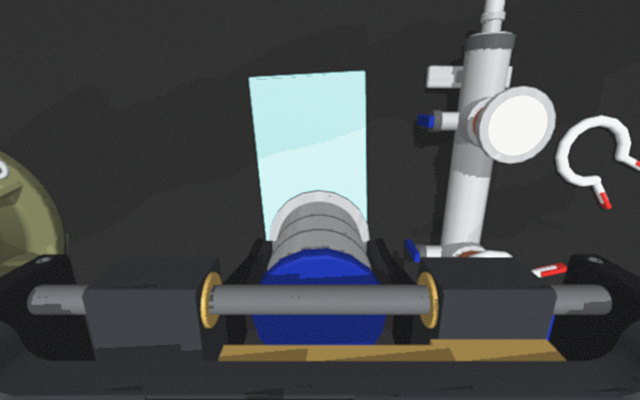

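The funnel is held upright at foot height of about 0.2 m, weighing roughly 2.5–3 N. The base is at (514,124) in the wrist view. I'm moving over the base and stopping about 20 mm above it.

Emit:
carry_out:
  rows:
    - [0.1,0.2,0,0,0.4]
    - [0.3,0.8,0,0,0.4]
    - [0.6,1.6,0,0,0.4]
    - [0.9,2.4,0,0,0.4]
    - [1.2,3.2,0,0,0.4]
    - [1.45,3.8,0,0,0.4]
    - [1.54,4.05,0,0,0.4]
    - [1.54,4.05,0,0,0.4]
    - [1.54,4.05,0.4,0,0.4]
    - [1.54,4.05,0.9,0,0.4]
    - [1.54,4.05,1.4,0,0.4]
    - [1.54,4.05,1.6,0,0.4]
    - [1.54,4.05,1.6,0,0.4]
    - [1.54,4.05,1.6,0,0.4]

```text
time_s: 8.12
ee_pos: [0.6128, 0.0903, 0.1617]
tool_rot: [0.0, 0.729, 0.684, 0.001]
ft_force: [1.0, 0.2, -2.6]
grip_width: 0.0517
gripper_force: 30.0
```

```bash
python3 - <<'E'
from plant import *
from h import *
s=robot.read_state();p=s["ee_pos"];print(s["time_s"],p,s["tool_rot"].round(4),s["joints"].round(3),s["ft_force"],s["gripper_force"])
w=get_image("wrist")["pixels"];c=get_image("side");
a=cv2.resize(c["pixels"][130:250,260:420],(640,480),interpolation=cv2.INTER_CUBIC)
cv2.imwrite("pics/s3.png",a);cv2.imwrite("pics/w3.png",w)
E
```

```text
8.125 [0.61280045 0.09034815 0.16166133] [3.000e-04 7.293e-01 6.842e-01 6.000e-04] [-0.668  0.322  0.587  1.632 -0.186  1.242 -0.108] [ 0.95947479  0.18473242 -2.58236391] 30.001350939273834
```

View pics/s3.png

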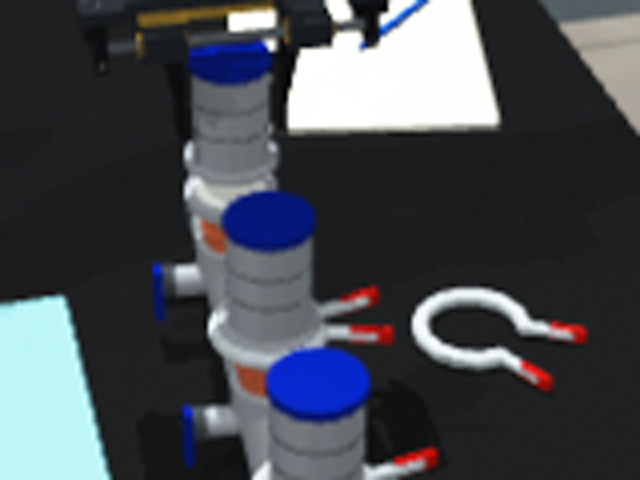

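View pics/w3.png

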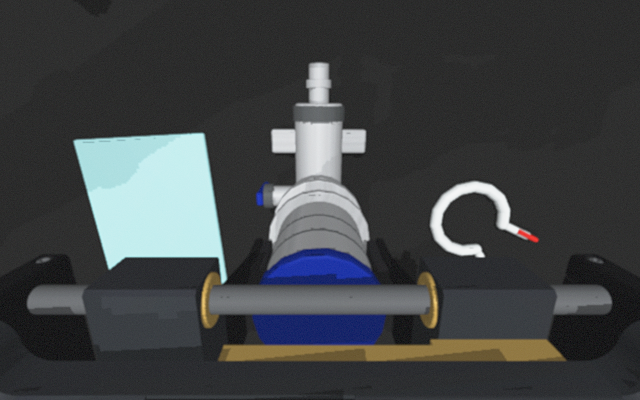

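Side crop: the flange spans columns 184–278 and the base 186–276, so they are lined up in x, with about a 20 mm gap. Wrist: a crescent of the base shows above the flange, at rows 177–190. I'll compare predicted outlines against it.

```bash
python3 - <<'E'
from plant import *
from h import *
s=robot.read_state();p=s["ee_pos"]
zf=p[2]-.025
def proj(im,P):
    E=np.linalg.inv(im["extrinsics"]);q=P@E[:3,:3].T+E[:3,3]
    return np.c_[q[:,0]/q[:,2]*im["fx"]+im["cx"],q[:,1]/q[:,2]*im["fy"]+im["cy"]]
def circ(c,z,r):
    a=np.linspace(0,2*np.pi,180);return np.c_[c[0]+r*np.cos(a),c[1]+r*np.sin(a),np.full(180,z)]
outs=[]
for n,(l,t,r,b) in(("wrist",(260,165,380,255)),("side",(295,155,345,192))):
    im=get_image(n);k=6 if n=="wrist" else 14
    a=cv2.resize(im["pixels"][t:b,l:r],None,fx=k,fy=k,interpolation=cv2.INTER_CUBIC)
    for c,z,rr,col in(((p[0],p[1]),zf+.006,.031,(0,0,255)),((p[0],p[1]),.115,.031,(0,255,0)),((p[0],p[1]),.115,.0235,(255,0,255))):
        q=((proj(im,circ(c,z,rr))-[l,t]+.5)*k).astype(int);cv2.polylines(a,[q],True,col,1)
    cv2.imwrite(f"pics/{n}4.png",a)
E
```

```text
(no output)
```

View pics/wrist4.png

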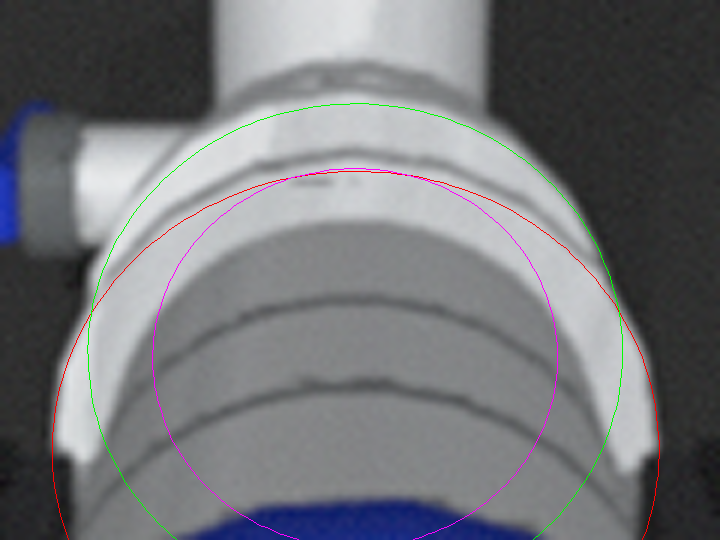

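View pics/side4.png

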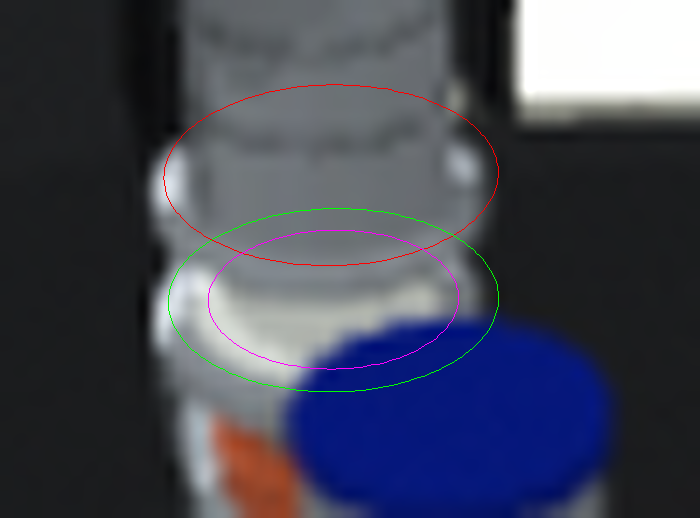

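The predicted outlines agree with the flange bottom edge and base rim to about 0.5 mm, with the base lying slightly towards −x. I'll shift −0.7 mm in x, then come down slowly.

Emit:
carry_out:
  rows:
    - [0,-0.02,0,0,0.4]
    - [0,-0.02,0.1,0,0.4]
    - [0,-0.02,0.2,0,0.4]
    - [0,-0.02,0.3,0,0.4]
    - [0,-0.02,0.4,0,0.4]
    - [0,-0.02,0.42,0,0.4]
    - [0,-0.02,0.44,0,0.4]
    - [0,-0.02,0.46,0,0.4]
    - [0,-0.02,0.46,0,0.4]
    - [0,-0.02,0.46,0,0.4]
    - [0,-0.02,0.46,0,0.4]
  squeeze: 45

```text
time_s: 9.7
ee_pos: [0.6115, 0.0904, 0.1427]
tool_rot: [0.0, 0.729, 0.684, 0.0]
ft_force: [-0.3, 0.6, -2.6]
grip_width: 0.0506
gripper_force: 45.0
```

Emit:
carry_out:
  rows:
    - [0,0,0.02,0,0.4]
    - [0,0,0.04,0,0.4]
    - [0,0,0.06,0,0.4]
    - [0,0,0.075,0,0.4]
    - [0,0,0.09,0,0.4]
    - [0,0,0.105,0,0.4]
    - [0,0,0.12,0,0.4]
    - [0,0,0.12,0,0.4]
    - [0,0,0.12,0,0.4]
    - [0,0,0.12,0,0.4]

```text
time_s: 10.95
ee_pos: [0.6116, 0.0904, 0.138]
tool_rot: [0.0, 0.729, 0.684, 0.0]
ft_force: [-2.8, -0.0, 2.0]
grip_width: 0.051
gripper_force: 45.0
```

Contact is confirmed: about 4.6 N with about 2 mm of sink, which matches the stopper's stiffness. I'm adding about 2.2 mm.

Emit:
carry_out:
  rows:
    - [0,0,0.015,0,0.4]
    - [0,0,0.03,0,0.4]
    - [0,0,0.045,0,0.4]
    - [0,0,0.055,0,0.4]
    - [0,0,0.055,0,0.4]
    - [0,0,0.055,0,0.4]
    - [0,0,0.055,0,0.4]

```text
time_s: 11.82
ee_pos: [0.6116, 0.0904, 0.1363]
tool_rot: [0.0, 0.729, 0.684, 0.0]
ft_force: [-3.7, -0.5, 6.8]
grip_width: 0.0505
gripper_force: 45.0
```

```bash
python3 - <<'E'
from plant import *
from h import *
F=[]
for i in range(6):
    im=get_image("side" if i else "wrist"); s=robot.read_state();F.append(s["ft_force"])
    if i==0: w=im
print(np.mean(F,0),np.std(F,0),s["ee_pos"],s["tool_rot"],s["torque"],s["gripper_force"],s["time_s"])
a=cv2.resize(w["pixels"][165:255,260:380],(480,360),interpolation=cv2.INTER_CUBIC)
b=cv2.resize(im["pixels"][155:200,290:350],(480,360),interpolation=cv2.INTER_CUBIC)
cv2.imwrite("pics/5.png",np.vstack([a,b])[:600] if 0 else np.hstack([cv2.resize(a,(400,300)),cv2.resize(b,(400,300))]))
E
```

```text
[-3.40745945 -0.27153346  6.52167068] [0.53470727 0.43052359 0.25428848] [0.61161429 0.09038016 0.13626528] [1.55586705e-05 7.29279806e-01 6.84215507e-01 3.24343855e-04] [-0.1569817   0.76036016 -0.01292975] 44.996264576911926 12.125
```

View pics/5.png

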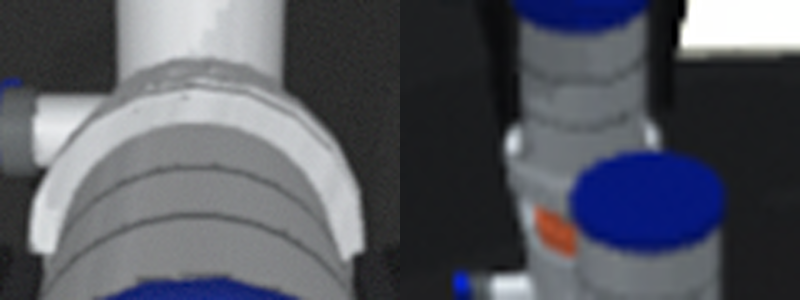

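The wrist crop shows the flange seated flush on the base, with at most about 1 mm of base rim showing at the upper right. Contact is about 9–10 N, so I'll hold it for 4 s.

Emit:
carry_out:
  rows:
    - [0,0,0,0,0.4]
    - [0,0,0,0,0.4]
    - [0,0,0,0,0.4]
    - [0,0,0,0,0.4]
    - [0,0,0,0,0.4]
    - [0,0,0,0,0.4]
    - [0,0,0,0,0.4]
    - [0,0,0,0,0.4]
    - [0,0,0,0,0.4]
    - [0,0,0,0,0.4]
    - [0,0,0,0,0.4]
    - [0,0,0,0,0.4]
    - [0,0,0,0,0.4]
    - [0,0,0,0,0.4]
    - [0,0,0,0,0.4]
    - [0,0,0,0,0.4]

```text
time_s: 14.12
ee_pos: [0.6116, 0.0904, 0.1363]
tool_rot: [0.0, 0.729, 0.684, 0.0]
ft_force: [-3.4, -0.1, 5.6]
grip_width: 0.0508
gripper_force: 45.0
```

Emit:
carry_out:
  rows:
    - [0,0,0,0,0.4]
    - [0,0,0,0,0.4]
    - [0,0,0,0,0.4]
    - [0,0,0,0,0.4]
    - [0,0,0,0,0.4]
    - [0,0,0,0,0.4]
    - [0,0,0,0,0.4]
    - [0,0,0,0,0.4]
    - [0,0,0,0,0.4]
    - [0,0,0,0,0.4]
    - [0,0,0,0,0.4]
    - [0,0,0,0,0.4]
    - [0,0,0,0,0.4]
    - [0,0,0,0,0.4]
    - [0,0,0,0,0.4]
    - [0,0,0,0,0.4]

```text
time_s: 16.12
ee_pos: [0.6117, 0.0904, 0.1363]
tool_rot: [0.0, 0.729, 0.684, 0.0]
ft_force: [-4.2, -0.7, 6.3]
grip_width: 0.0509
gripper_force: 45.0
```

```bash
python3 -c "
from plant import robot
print(robot.finish_job())"
```

```text
the job is handed in; nothing more can be done
None
```

The job is handed in: the funnel is on the open base, centred to about 1 mm by my camera measurements, still gripped and pressed at about 9–10 N, held for over 4 s; the hand-in call did not return a verdict.

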